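# Index the drilling jig to its third click and lock it

### The arm

A 6-joint arm with a two-finger parallel gripper is mounted at the origin on the work surface. World frame = base frame: x ahead of the robot, y to its left, z up, the work surface at z = 0. Lengths are in m, angles in rad, forces in N, time in s.
With the tool pointing down it reaches from about 0.225 to 0.875 m from the base axis. Payload 3.4 kg.
Tool frame: the origin (TCP) lies at the very end of the fingers, on their centre line; the grasp point (between the pads) lies behind it (manip.grasp_offset is the z of the grasp point in the tool frame, in m); z points along the fingers, y is the line along which they close (so a half turn about z gives the same grasp; the last joint's range is limited). The gripper opens to 85 mm and grips with 20 to 120 N. Pads are 22 mm wide; open, the fingers measure 114 mm over their backs; the gripper's body (76 mm by 85 mm) begins 54 mm behind the grasp point. The pads swing forward as they close: fully open they stand 13 mm farther back than shut.
Start: joints at [1.162, 0.276, 1.505, -0, 1.361, -0.121], TCP at [0.163, 0.551, 0.193] pointing down, gripper open.
Joint ranges: [-2.89, 2.89], [-0.75, 2.08], [0.22, 2.7], [-1.18, 4.32], [0.11, 2.71], [-2.7, 2.7]. Speed limits (rad/s): [2.57, 2.57, 3.14, 3.14, 3.14, 3.14].

### API

Orientations are given as a unit quaternion [w, x, y, z].
In Python, from rig import manip gives the robot as it stands.
- The arm moves only by the shell command python3 -m pendant 'ROWS' [FORCE]. ROWS is JSON, a list of rows, each an object of numbers: "dx", "dy", "dz": the shift along the tool's x, y, z in m; "rx", "ry", "rz": the turn, a rotation vector about the tool's x, y, z in degrees; "hand": the finger opening in m, from 0 to 0.0854. In form: [{"dx": .., "dy": .., "dz": .., "rx": .., "ry": .., "rz": .., "hand": ..}, ...]. A call has 1 to 12 rows; each row shifts and turns the commanded pose from where the row before left it, along the tool's axes as they then stand; what a row does not reach is not made up. A row lasts 1/12 s, in which the tool goes at most 41.7 mm and 7.16 degrees, less where a joint would pass 70% of its speed; a pose out of reach is approached as far as the arm can. A call is refused whole if a number of a shift passes 0.0417 or a number of a turn 7.16, either way. A call with a gripper value outside its range is refused whole. The fingers move at their own pace and stop on an object; FORCE is the grip in N (left out, the last holds). Time passes only in rows, so rows that do not move let the fingers close. It gives the time, the measured TCP pose, the force, the opening and the grip force at its end, in the units of the state.
- manip.get_state(): the state, without advancing time (a new reading comes with each control period).
- manip.get_image(name): name is "scene" or "top"; returns a dict with "frame" (400x640x3 uint8, red, green, blue), "fx", "fy", "cx", "cy" (pixels), "position" and "attitude" of the camera in the world. Camera axes: x right, y up, looking along -z (the intrinsics and any distortion apply to the point x, -y, -z); pixel columns grow to the right and rows downward; lengths in m; the calibration is good to about 2 mm. A picture is of the moment at which its call begins. There is no depth.
- manip.sign_off(): hands the job in; it is judged then, once.
The state is a dict: "clock": time; "qpos": joint angles; "qd": joint speeds; "effort": joint torques, N m; "position": TCP position; "ee_rot": TCP orientation; "contact_force": force on the tool from outside, world axes, zero at the start; "moment": the same for the moment, N m; "width": finger opening in m; "gripper_force": force on a finger pad.
Only numpy, scipy, OpenCV 4.12 (cv2) and the standard library are available. Lean on these libraries where they do the work, as an engineer would, in place of code of your own. Each camera call takes 0.05 s, during which the arm holds its last target. There are 200 camera calls.

### The job

Set the drilling jig for its next hole: turn the dial anticlockwise (seen from above) all the way back to its end stop, then clockwise exactly three clicks, counting them by feel because the click stops are unmarked and unevenly spaced. Then let go of the dial and gently push the lock slide fully home with closed fingertips, so that the dial is locked there. Leave everything else on the bench where it lies.

Things in the scene. Friction and masses are not known exactly. Their poses are not given: they have to be found in the camera images.
- jig: Drilling jig fixed to the bench: green base from x = -145 to +90 mm and y = -90 to +90 mm in its own frame, deck 32 to 36 mm above the bench. Origin on the bench under the dial's axis, z up. A round steel dial plate (150 mm across, top 41 mm above the bench) lies on it; the lock slide stands on its -x side.
- dial (a joint): Dial angle, rad: 0 at the hard end stop, growing clockwise from above to 2.0. Unmarked click stops: the first 0.2 to 0.7 rad from the end stop (differs each time), then uneven gaps of 0.15 to 0.5. Leaving a click stop it resists by 0.15 to 0.4 N m, fading to nothing halfway; then it pulls ahead (0.06 N m or more) and at the next click stop the torque flips abruptly to resisting: one click.
- dial_grip (a point): Grip point on the dial's axis, 72 mm above the bench; its x and y turn with the dial. The handle is a black upright bar on the middle of the dial plate: 56 mm long along this x, 14 mm thick along y, from 46 to 86 mm above the bench, over a hub 32 mm across that rises to 47 mm.
- dial_mark (a point): Dark round button on the dial plate's rim, 10 mm across, on the dial's own +x axis 66 mm from the dial's axis, 43 mm above the bench. (The dial, let go between click stops, falls into the nearer one; let go near the end stop, it may spring away or stay. It starts 0.45 to 1.4 rad from the end stop. The third click lies 0.7 to 1.2 rad from the end stop.)
- lock: Lock slide of the jig, axes as the jig's, origin at bench height under the tab's centre. It slides along the jig's +x, towards the dial. Open: centre at jig x = -127 to -124 mm; home: x = -105, against a hard stop. It goes home only with the dial on the third click, else it jams 8 mm or more short. Friction about 2.5 N; stays where left. Push on its -x side; over 35 N damages it.
- lock_tab (a point): Centre of the lock slide's upright dark steel tab, 10 mm (jig x) by 24 mm (jig y), from 38 to 68 mm above the bench, at jig y = 0. To be pushed with closed fingertips, not squeezed.
- blank: loose steel ring, 90 mm across, 10 mm thick, lying flat beside the jig; origin under its centre
- wrench: loose steel wrench, 170 mm long, lying flat beside the jig; origin mid-length, underneath
- tape: loose roll of masking tape, 100 mm across, 24 mm high; origin under its centre
- screwdriver: loose screwdriver, 200 mm long, lying flat; origin mid-length, underneath
- can: one-quart paint can, 108 mm across, 124 mm high; origin under its centre
- jar: glass jar with a lid, 72 mm across, 90 mm high; origin under its centre

How it is judged:
By the outcome, as a careful person would: the job done as asked, in the order asked, and still so for the second after the job is handed in, with the robot touching nothing.
It also fails if it takes over 72 s, if anything falls off the work surface, if the arm or the gripper's body presses on something with over 40 N, if the wrist force passes 120 N, or if a joint passes its speed limit or range.

## Working session

There is one attempt and no reset: what is moved stays moved. The work goes in short steps, Python scripts to look and compute and a shell command to move; the robot and the scene stay as the last step left them, time stands still between calls to the robot, and variables do not carry over. Pictures are saved under pics/ and viewed, at most 10 in all, crops included, and the job is handed in when it is done.

```bash
ls; mkdir -p pics; python3 - <<'E'
from rig import manip
import cv2
for n in("scene","top"):
    d=manip.get_image(n); cv2.imwrite(f"pics/{n}0.png",d["frame"][:,:,::-1])
    print({k:v for k,v in d.items() if k!="frame"})
print(manip.get_state(),manip.grasp_offset)
E
```

```text
pics
{'fx': 512.1508950415407, 'fy': 512.1508950415407, 'cx': 320.5934591029937, 'cy': 191.45044632893106, 'position': array([ 1.48050053, -0.21350876,  1.32123661]), 'attitude': array([0.73550014, 0.25565016, 0.199797  , 0.59478038])}
{'fx': 380.6786752520362, 'fy': 380.6786752520362, 'cx': 316.4139638525757, 'cy': 201.20784658508566, 'position': array([0.2870027 , 0.01185457, 1.24259517]), 'attitude': array([-0.69806205, -0.07144621,  0.06796857,  0.70921442])}
{'clock': 0.1, 'qpos': array([ 1.16200883e+00,  2.76513876e-01,  1.50601273e+00,  2.12813869e-05,
        1.36075031e+00, -1.21001340e-01]), 'qd': array([ 6.65087122e-04, -1.34211745e-03, -3.11670005e-03,  9.57446527e-04,
       -7.33473152e-04,  2.66502175e-06]), 'effort': array([ 3.13844866e-03, -4.17704558e+01, -2.46402204e+01,  9.36096649e-05,
        5.86587630e-03, -1.76702139e-05]), 'position': array([0.16297745, 0.55083948, 0.19233403]), 'ee_rot': array([-2.30518105e-04,  1.43399191e-01,  9.89664571e-01, -8.10033395e-04]), 'contact_force': array([-0.59684801,  0.11367904,  1.14686959]), 'moment': array([ 0.00982581,  0.01267307, -0.03469294]), 'gripper_force': 0.0, 'width': 0.08582960326719037} -0.0187
```

View pics/top0.png

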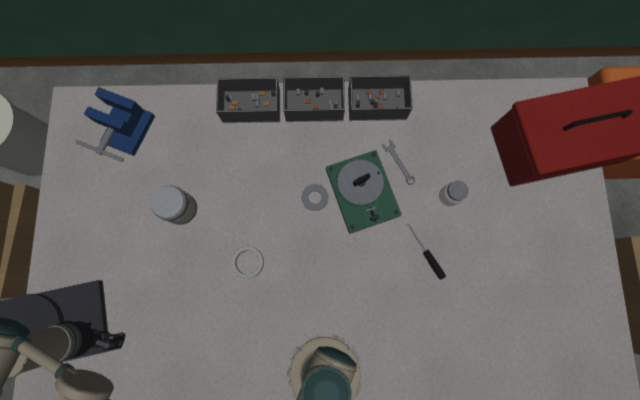

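View pics/scene0.png

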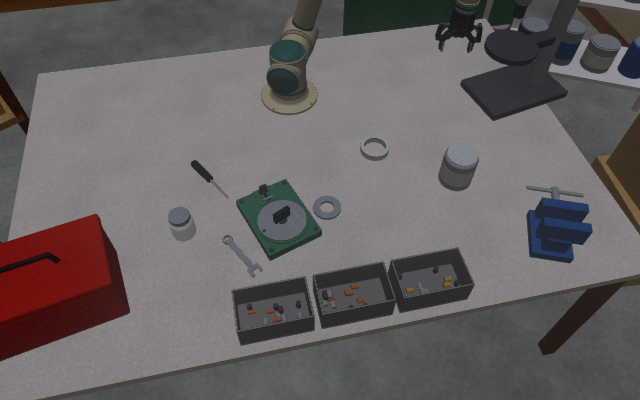

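The top view shows the jig at about (363,190), with the dial at (361,182), the handle at (361,181), the mark near (378,174) and the lock tab near (374,214). The ring, wrench and screwdriver lie around it, and the can and jar are farther off.

```bash
cat > h.py <<'E'
from rig import manip
import numpy as np, cv2
from scipy.spatial.transform import Rotation as R
def rot(q): return R.from_quat(np.roll(q,-1))
def ray(d,uv,z):
    uv=np.atleast_2d(np.array(uv,float))
    c=np.c_[(uv[:,0]-d["cx"])/d["fx"],-(uv[:,1]-d["cy"])/d["fy"],-np.ones(len(uv))]
    w=rot(d["attitude"]).apply(c); p=np.array(d["position"])
    return p+w*((z-p[2])/w[:,2])[:,None]
def pix(d,P):
    c=rot(d["attitude"]).inv().apply(np.atleast_2d(P)-d["position"])
    return np.c_[d["cx"]+d["fx"]*c[:,0]/-c[:,2], d["cy"]-d["fy"]*c[:,1]/-c[:,2]]
def jig(d):
    f=d["frame"].astype(int); g=((f[...,1]>f[...,0]*1.25+8)&(f[...,1]>f[...,2]+8)).astype(np.uint8)
    n,l,s,c=cv2.connectedComponentsWithStats(g)
    u0=pix(d,[[0.5,-.08,.03]])[0]
    best=min([i for i in range(1,n) if s[i,4]>300],key=lambda i:np.hypot(*(c[i]-u0)))
    cn=max(cv2.findContours((l==best).astype(np.uint8),0,2)[0],key=cv2.contourArea)
    return cn,s[best]
E
python3 - <<'E'
from h import *
out=[]
for n in("top","scene"):
    d=manip.get_image(n); cn,s=jig(d)
    P=ray(d,cn[:,0,:],.036)
    r=cv2.minAreaRect(P[:,:2].astype(np.float32)); print(n,s,r)
    x,y,w,h=s[:4]; hull=np.zeros(d["frame"].shape[:2],np.uint8); cv2.fillPoly(hull,[cn],1)
    f=d["frame"].astype(int); sat=f.max(2)-f.min(2)
    # plate: grey bright inside hull
    pl=((sat<25)&(f.mean(2)>60)&(hull>0)).astype(np.uint8)
    pl=cv2.morphologyEx(pl,cv2.MORPH_OPEN,np.ones((3,3)))
    pc=max(cv2.findContours(pl,0,1)[0],key=cv2.contourArea)
    Q=ray(d,cv2.convexHull(pc)[:,0,:],.041)[:,:2]; print("plate",cv2.minEnclosingCircle(Q.astype(np.float32)),cv2.fitEllipse(Q.astype(np.float32)))
    c=d["frame"][y-4:y+h+4,x-4:x+w+4,::-1]; out.append(cv2.resize(c,(390,int(390*c.shape[0]/c.shape[1])),interpolation=cv2.INTER_CUBIC)); print("crop",x-4,y-4,390/c.shape[1])
H=max(o.shape[0] for o in out)
cv2.imwrite("pics/c1.png",np.hstack([np.pad(o,((0,H-o.shape[0]),(0,5),(0,0))) for o in out]))
E
```

```text
top [ 327  152   74   80 1772] ((0.5614181756973267, -0.13489124178886414), (0.2276800274848938, 0.1750107705593109), 18.10601043701172)
plate ((0.5905982255935669, -0.12850052118301392), 0.07898862659931183) ((0.5905814170837402, -0.12730789184570312), (0.15411581099033356, 0.15597236156463623), 49.46415710449219)
crop 323 148 4.7560975609756095
scene [ 237  179   85   77 1756] ((0.567887544631958, -0.13738179206848145), (0.23513363301753998, 0.1771475225687027), 18.185531616210938)
plate ((0.5907046794891357, -0.12710200250148773), 0.0760640949010849) ((0.59056156873703, -0.12758925557136536), (0.1497265100479126, 0.15013904869556427), 88.20165252685547)
crop 233 175 4.193548387096774
```

View pics/c1.png

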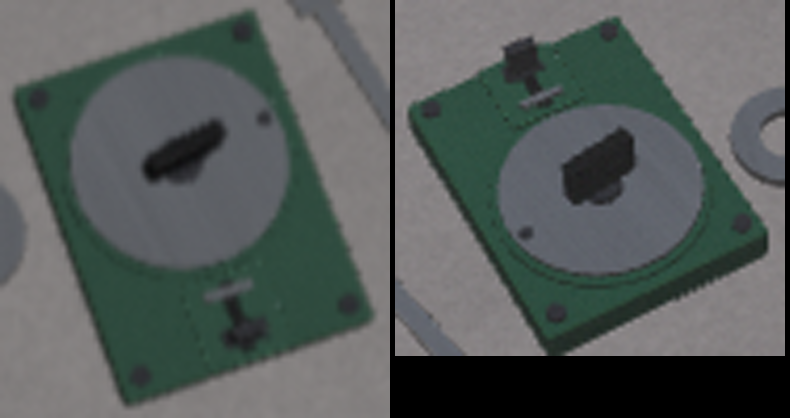

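```bash
python3 - <<'E'
from h import *
C=np.array([.5906,-.1275]);yaw=np.radians(18.1)
for n,uv in(("top",(378.5,172.8)),("scene",(358.4,230.8))):
    d=manip.get_image(n); p=ray(d,uv,.043)[0,:2]-C; print(n,np.hypot(*p),np.degrees(np.arctan2(p[1],p[0])))
d=manip.get_image("top")
b=ray(d,[(323+150/4.756,148+170/4.756),(323+218/4.756,148+133/4.756)],.086)[:,:2]; print("bar",b,b.mean(0))
p=ray(d,(323+244/4.756,148+328/4.756),.068)[0,:2]-C; print("tab jig", R.from_euler('z',-yaw).apply([*p,0]))
d2=manip.get_image("scene");p=ray(d2,(233+521/4.194-320+320,175+43/4.194),.068)[0,:2]-C; print("tab jig", R.from_euler('z',-yaw).apply([*p,0]))
s=manip.get_state(); M=rot(s["ee_rot"]).as_matrix(); print(M)
E
```

```text
top 0.06629163095092495 -65.4579699695424
scene 0.23492176253073085 67.4261328496217
bar [[ 0.57215225 -0.10418557]
 [ 0.59650856 -0.14988167]] [ 0.5843304  -0.12703362]
tab jig [-0.12688078  0.00322795  0.        ]
tab jig [0.02106266 0.25741289 0.        ]
[[-9.58862742e-01  2.83870086e-01 -1.25856455e-04]
 [ 2.83870109e-01  9.58862715e-01 -2.34728751e-04]
 [ 5.40465911e-05 -2.60799539e-04 -9.99999965e-01]]
```

```bash
R='{"dx":-0.0251,"dy":-0.022}'; python3 -m pendant '[{"dx":-0.0251,"dy":-0.022,"hand":0.085},{"dx":-0.0251,"dy":-0.022},{"dx":-0.0251,"dy":-0.022},{"dx":-0.0251,"dy":-0.022},{"dx":-0.0251,"dy":-0.022},{"dx":-0.0251,"dy":-0.022},{"dx":-0.0251,"dy":-0.022},{"dx":-0.0251,"dy":-0.022},{"dx":-0.0251,"dy":-0.022},{"dx":-0.0251,"dy":-0.022},{"dx":-0.0251,"dy":-0.022},{"dx":-0.0251,"dy":-0.022}]' 40
python3 -m pendant '[{"dx":-0.0251,"dy":-0.022},{"dx":-0.0251,"dy":-0.022},{"dx":-0.0251,"dy":-0.022},{"dx":-0.0251,"dy":-0.022},{"dx":-0.0251,"dy":-0.022},{"dx":-0.0251,"dy":-0.022},{"dx":-0.0251,"dy":-0.022},{"dx":-0.0251,"dy":-0.022},{"dx":-0.0251,"dy":-0.022},{"dx":-0.0251,"dy":-0.022},{"dx":-0.0251,"dy":-0.022},{"dx":-0.0251,"dy":-0.022}]'
python3 -m pendant '[{"rz":7},{"rz":7},{"rz":7},{"rz":7},{"rz":7},{"rz":7},{"rz":7},{}]'
python3 - <<'E'
from h import *
C=np.array([.5906,-.1275]);yaw=np.radians(18.1)
s=manip.get_state();M=rot(s["ee_rot"]).as_matrix();print(np.degrees(np.arctan2(M[1,0],M[0,0])),s["qpos"],M.T@(np.array([*C,.054])-s["position"]),M[2])
d=manip.get_image("scene")
f=lambda u,v:(233+(u-395)/4.194,175+v/4.194)
p=ray(d,f(526,234),.043)[0,:2]-C; print(np.hypot(*p),np.degrees(np.arctan2(p[1],p[0])))
p=ray(d,f(521,43),.068)[0,:2]-C; print("tab jig", R.from_euler('z',-yaw).apply([*p,0]))
E
```

```text
163.50867859466598 [ 1.16198910e+00  2.76045859e-01  1.50508008e+00  2.26755667e-05
  1.36073213e+00 -1.20984110e-01] [-0.60252872 -0.52949951  0.13907841] [ 5.40465911e-05 -2.60799539e-04 -9.99999965e-01]
0.06626886144476601 -60.831703519685355
tab jig [-0.12582784  0.00207826  0.        ]invalid input
invalid input
invalid input
```

```bash
python3 -m pendant --help | head; python3 -m pendant '[{"dx":-0.0251,"dy":-0.022,"dz":0,"rx":0,"ry":0,"rz":0,"hand":0.085}]'
```

```text
clock: 0.53
position: [0.1794, 0.5273, 0.1929]
ee_rot: [-0.001, 0.142, 0.99, 0.002]
contact_force: [1.8, 0.2, 0.8]
width: 0.0851
gripper_force: 0.0invalid input: not JSON, or not a number
```

All seven keys are required in every row. I'll carry on in that form.

```bash

python3 -m pendant '[{"dx":-0.0251,"dy":-0.022,"dz":0,"rx":0,"ry":0,"rz":0,"hand":0.085},{"dx":-0.0251,"dy":-0.022,"dz":0,"rx":0,"ry":0,"rz":0,"hand":0.085},{"dx":-0.0251,"dy":-0.022,"dz":0,"rx":0,"ry":0,"rz":0,"hand":0.085},{"dx":-0.0251,"dy":-0.022,"dz":0,"rx":0,"ry":0,"rz":0,"hand":0.085},{"dx":-0.0251,"dy":-0.022,"dz":0,"rx":0,"ry":0,"rz":0,"hand":0.085},{"dx":-0.0251,"dy":-0.022,"dz":0,"rx":0,"ry":0,"rz":0,"hand":0.085},{"dx":-0.0251,"dy":-0.022,"dz":0,"rx":0,"ry":0,"rz":0,"hand":0.085},{"dx":-0.0251,"dy":-0.022,"dz":0,"rx":0,"ry":0,"rz":0,"hand":0.085},{"dx":-0.0251,"dy":-0.022,"dz":0,"rx":0,"ry":0,"rz":0,"hand":0.085},{"dx":-0.0251,"dy":-0.022,"dz":0,"rx":0,"ry":0,"rz":0,"hand":0.085},{"dx":-0.0251,"dy":-0.022,"dz":0,"rx":0,"ry":0,"rz":0,"hand":0.085},{"dx":-0.0251,"dy":-0.022,"dz":0,"rx":0,"ry":0,"rz":0,"hand":0.085}]' 40
python3 -m pendant '[{"dx":-0.0251,"dy":-0.022,"dz":0,"rx":0,"ry":0,"rz":0,"hand":0.085},{"dx":-0.0251,"dy":-0.022,"dz":0,"rx":0,"ry":0,"rz":0,"hand":0.085},{"dx":-0.0251,"dy":-0.022,"dz":0,"rx":0,"ry":0,"rz":0,"hand":0.085},{"dx":-0.0251,"dy":-0.022,"dz":0,"rx":0,"ry":0,"rz":0,"hand":0.085},{"dx":-0.0251,"dy":-0.022,"dz":0,"rx":0,"ry":0,"rz":0,"hand":0.085},{"dx":-0.0251,"dy":-0.022,"dz":0,"rx":0,"ry":0,"rz":0,"hand":0.085},{"dx":-0.0251,"dy":-0.022,"dz":0,"rx":0,"ry":0,"rz":0,"hand":0.085},{"dx":-0.0251,"dy":-0.022,"dz":0,"rx":0,"ry":0,"rz":0,"hand":0.085},{"dx":-0.0251,"dy":-0.022,"dz":0,"rx":0,"ry":0,"rz":0,"hand":0.085},{"dx":-0.0251,"dy":-0.022,"dz":0,"rx":0,"ry":0,"rz":0,"hand":0.085},{"dx":-0.0251,"dy":-0.022,"dz":0,"rx":0,"ry":0,"rz":0,"hand":0.085}]'
python3 -m pendant '[{"dx":0,"dy":0,"dz":0,"rx":0,"ry":0,"rz":6.6,"hand":0.06},{"dx":0,"dy":0,"dz":0,"rx":0,"ry":0,"rz":6.6,"hand":0.06},{"dx":0,"dy":0,"dz":0,"rx":0,"ry":0,"rz":6.6,"hand":0.06},{"dx":0,"dy":0,"dz":0,"rx":0,"ry":0,"rz":6.6,"hand":0.06},{"dx":0,"dy":0,"dz":0,"rx":0,"ry":0,"rz":6.6,"hand":0.06},{"dx":0,"dy":0,"dz":0,"rx":0,"ry":0,"rz":6.6,"hand":0.06},{"dx":0,"dy":0,"dz":0,"rx":0,"ry":0,"rz":6.6,"hand":0.06},{"dx":0,"dy":0,"dz":0,"rx":0,"ry":0,"rz":0,"hand":0.06}]'
cat > st.py <<'E'
from h import *
C=np.array([.5906,-.1275])
s=manip.get_state();M=rot(s["ee_rot"]).as_matrix();print("t",s["clock"],"yaw",np.degrees(np.arctan2(M[1,0],M[0,0])),"q",s["qpos"].round(3),"to dial z.054, tool axes",(M.T@(np.array([*C,.054])-s["position"])).round(4),"F",s["contact_force"].round(2),"M",s["moment"].round(3),"tz",M[:,2].round(3),"w",s["width"])
E
python3 st.py
```

```text
clock: 1.53
position: [0.3956, 0.183, 0.1934]
ee_rot: [0.0, 0.143, 0.99, 0.0]
contact_force: [1.6, 0.7, 0.8]
width: 0.0848
gripper_force: 0.0
clock: 2.45
position: [0.5916, -0.1275, 0.1931]
ee_rot: [0.0, 0.144, 0.99, 0.0]
contact_force: [-0.3, 0.3, -1.1]
width: 0.0853
gripper_force: 0.0
clock: 3.12
position: [0.591, -0.1259, 0.1931]
ee_rot: [-0.0, 0.521, 0.854, 0.0]
contact_force: [-0.4, -0.5, 0.3]
width: 0.0598
gripper_force: 0.0
t 3.1167 yaw 117.1998145144487 q [-0.325  0.32   1.441  0.     1.381 -0.8  ] to dial z.054, tool axes [-0.0012 -0.0011  0.1391] F [-0.37 -0.55  0.3 ] M [0.008 0.024 0.033] tz [ 0.  0. -1.] w 0.059797070365671105
```

```bash

python3 -m pendant '[{"dx":-0.0012,"dy":-0.0011,"dz":0.034,"rx":0,"ry":0,"rz":0,"hand":0.05},{"dx":0,"dy":0,"dz":0.035,"rx":0,"ry":0,"rz":0,"hand":0.05},{"dx":0,"dy":0,"dz":0.03,"rx":0,"ry":0,"rz":0,"hand":0.05},{"dx":0,"dy":0,"dz":0.025,"rx":0,"ry":0,"rz":0,"hand":0.05},{"dx":0,"dy":0,"dz":0.015,"rx":0,"ry":0,"rz":0,"hand":0.05},{"dx":0,"dy":0,"dz":0,"rx":0,"ry":0,"rz":0,"hand":0.04},{"dx":0,"dy":0,"dz":0,"rx":0,"ry":0,"rz":0,"hand":0.03}]'
python3 st.py
python3 -m pendant '[{"dx":0,"dy":0,"dz":0,"rx":0,"ry":0,"rz":0,"hand":0.02},{"dx":0,"dy":0,"dz":0,"rx":0,"ry":0,"rz":0,"hand":0.01},{"dx":0,"dy":0,"dz":0,"rx":0,"ry":0,"rz":0,"hand":0},{"dx":0,"dy":0,"dz":0,"rx":0,"ry":0,"rz":0,"hand":0},{"dx":0,"dy":0,"dz":0,"rx":0,"ry":0,"rz":0,"hand":0},{"dx":0,"dy":0,"dz":0,"rx":0,"ry":0,"rz":0,"hand":0}]' 60
python3 st.py
```

```text
clock: 3.7
position: [0.5902, -0.1273, 0.0536]
ee_rot: [-0.001, 0.519, 0.855, -0.0]
contact_force: [-0.4, -0.0, -0.2]
width: 0.0302
gripper_force: 0.0
t 3.7 yaw 117.41768392882534 q [-0.328  0.425  1.645  0.     1.074 -0.806] to dial z.054, tool axes [-0.0003  0.0003 -0.0004] F [-0.42 -0.03 -0.23] M [ 0.002 -0.049  0.008] tz [-0.001  0.001 -1.   ] w 0.030176567489810898
clock: 4.2
position: [0.5908, -0.1275, 0.0546]
ee_rot: [0.0, 0.52, 0.854, 0.0]
contact_force: [-0.7, -0.5, -0.9]
width: 0.0001
gripper_force: 0.0
t 4.2 yaw 117.32301892626353 q [-0.328  0.423  1.644  0.     1.073 -0.805] to dial z.054, tool axes [ 0.0001 -0.0001  0.0006] F [-0.68 -0.54 -0.94] M [ 0.014 -0.023 -0.014] tz [ 0.001 -0.    -1.   ] w 6.731988065848464e-05
```

The fingers shut without meeting anything, so I'll look.

```bash
python3 - <<'E'
from h import *
o=[]
for n in("top","scene"):
    d=manip.get_image(n);u,v=pix(d,[.5906,-.1275,.05])[0].astype(int);print(n,u-40,v-40)
    o.append(cv2.resize(d["frame"][v-40:v+40,u-40:u+40,::-1],(400,400),interpolation=cv2.INTER_CUBIC))
cv2.imwrite("pics/c2.png",np.hstack(o))
s=manip.get_state();print(pix(d,s["position"]))
E
```

```text
top 320 140
scene 241 177
[[281.42763012 216.64286023]]
```

View pics/c2.png

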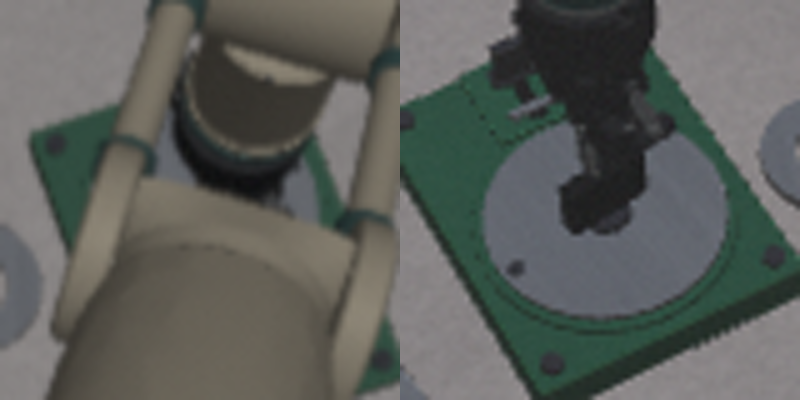

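```bash
python3 - <<'E'
from h import *
d=manip.get_image("scene");u,v=281,205
c=d["frame"][v-25:v+25,u-30:u+35,::-1]
c=cv2.resize(c,None,fx=11,fy=11,interpolation=cv2.INTER_CUBIC)
c=(255*(c/255.)**.5).astype(np.uint8)
cv2.imwrite("pics/c3.png",c);print("off",u-30,v-25)
s=manip.get_state();M=rot(s["ee_rot"]).as_matrix()
for z in(.0546,.086):print(z,pix(d,[s["position"][0],s["position"][1],z]), "bar ends",[pix(d,[.5906+k*.028*np.cos(-1.1),-.1275+k*.028*np.sin(-1.1),z]) for k in(-1,1)])
E
```

```text
off 251 180
0.0546 [[281.42086205 216.57498737]] bar ends [array([[288.83235322, 211.84569989]]), array([[273.88755357, 221.39476708]])]
0.086 [[280.88978279 210.48848475]] bar ends [array([[288.42515682, 205.72643229]]), array([[273.2287564 , 215.34279284]])]
```

View pics/c3.png

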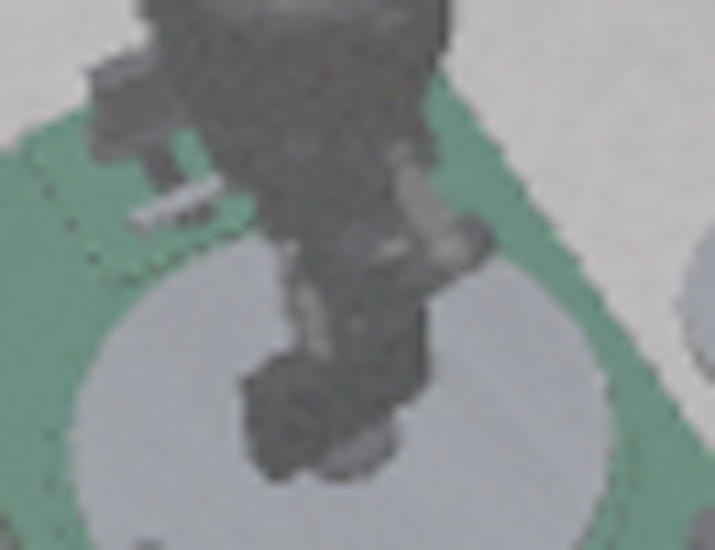

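```bash

python3 -m pendant '[{"dx":0,"dy":0,"dz":0,"rx":0,"ry":0,"rz":-2,"hand":0},{"dx":0,"dy":0,"dz":0,"rx":0,"ry":0,"rz":-2,"hand":0},{"dx":0,"dy":0,"dz":0,"rx":0,"ry":0,"rz":0,"hand":0}]' 60
python3 st.py
```

```text
clock: 4.6
position: [0.5905, -0.1274, 0.054]
ee_rot: [-0.0, 0.49, 0.872, 0.0]
contact_force: [0.4, 0.5, -0.5]
width: -0.0001
gripper_force: 0.0
t 4.6 yaw 121.34481929139451 q [-0.328  0.424  1.645  0.     1.073 -0.875] to dial z.054, tool axes [-0.0001  0.      0.    ] F [ 0.36  0.55 -0.54] M [-0.    -0.    -0.009] tz [-0.  0. -1.] w -0.00011630091661733114
```

```bash

python3 -m pendant '[{"dx":0,"dy":0,"dz":-0.03,"rx":0,"ry":0,"rz":2,"hand":0},{"dx":0,"dy":0,"dz":-0.03,"rx":0,"ry":0,"rz":2,"hand":0},{"dx":0,"dy":0,"dz":0,"rx":0,"ry":0,"rz":0,"hand":0}]' 60
python3 - <<'E'
from h import *
d=manip.get_image("scene");s=manip.get_state()
u,v=281,195
c=d["frame"][v-30:v+35,u-32:u+33,::-1]
c=cv2.resize(c,None,fx=9,fy=9,interpolation=cv2.INTER_CUBIC)
c=(255*(c/255.)**.45).astype(np.uint8)
p=(pix(d,s["position"])[0]-[u-32,v-30]+.5)*9; print(s["position"],p)
cv2.imwrite("pics/c4.png",c);
E
```

```text
clock: 4.85
position: [0.5945, -0.1287, 0.1198]
ee_rot: [0.005, 0.521, 0.854, 0.001]
contact_force: [1.7, -1.2, 0.2]
width: 0.0003
gripper_force: 0.0
[ 0.5932255  -0.12831225  0.117528  ] [285.34473834 363.96741309]
```

View pics/c4.png

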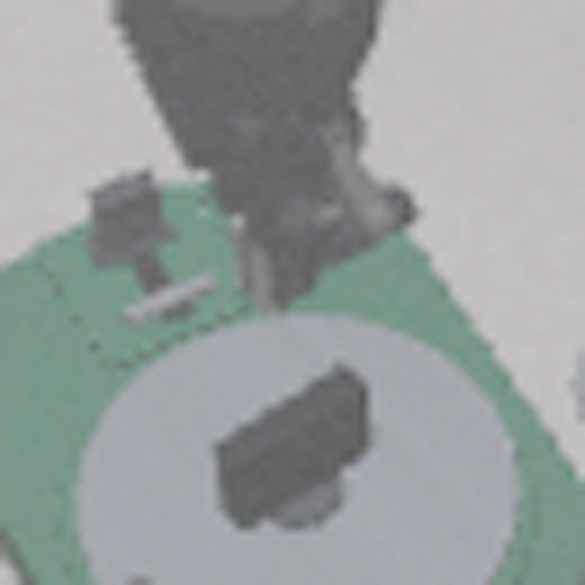

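The fingertips show at crop (275,300), but the TCP reading projects to (285,364), so the tip is about 35 mm from where the reading puts it. I'll check this with the start pictures.

```bash
python3 - <<'E'
from h import *
o=[];P=np.array([.163,.551,.1925]);y=np.array([.284,.959,0])
for n in("scene","top"):
    d=manip.get_image(n);im=cv2.imread(f"pics/{n}0.png")
    pts=pix(d,[P,P+.0427*y,P-.0427*y,P+[0,0,.04]]);u,v=pts[0].astype(int);u0,v0=max(u-32,0),max(v-28,0)
    c=cv2.resize(im[v0:v0+56,u0:u0+64],(64*6,56*6),interpolation=cv2.INTER_CUBIC);c=(255*(c/255.)**.5).astype(np.uint8)
    for q,col in zip(pts,((0,0,255),(0,255,0),(0,255,0),(255,0,0))): cv2.circle(c,tuple(int(t) for t in (q-[u0,v0]+.5)*6),3,col,-1)
    o.append(c);print(n,pts.round(1))
cv2.imwrite("pics/c5.png",np.hstack(o))
E
python3 st.py
```

```text
scene [[451.2  62.6]
 [463.6  63.3]
 [438.9  61.9]
 [453.7  53.1]]
top [[115.9 328.3]
 [100.9 323.8]
 [131.  332.9]
 [107.7 330.4]]
t 5.0 yaw 117.29986112880012 q [-0.328  0.371  1.565  0.     1.205 -0.804] to dial z.054, tool axes [-0.0002  0.0001  0.0601] F [0.1  0.22 0.33] M [ 0.026 -0.019 -0.021] tz [ 0.  0. -1.] w 6.2699958249718e-06
```

View pics/c5.png

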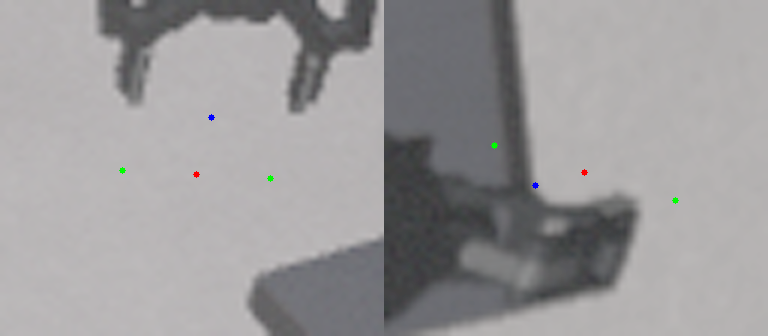

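```bash
python3 - <<'E'
from h import *
for n in("scene","top"):
    d=manip.get_image(n);print(n,pix(d,[[0,0,0],[0,0,.03],[.09,0,0],[0,.09,0],[0,-.09,0]]).round(1).tolist())
    f=d["frame"].astype(int); 
    # base flange: beige vs grey table
    m=((f[...,0]-f[...,2]>25)).astype(np.uint8); n_,l,s,c=cv2.connectedComponentsWithStats(m); print([(s[i].tolist(),c[i].round().tolist()) for i in range(1,n_) if s[i,4]>300])
    print(d["position"].round(4),d["attitude"].round(4))
E
```

```text
scene [[289.3, 95.3], [289.0, 89.2], [293.6, 111.2], [312.3, 92.1], [265.9, 98.5]]
[([0, 0, 116, 13, 777], [40.0, 4.0]), ([0, 94, 24, 37, 402], [7.0, 115.0]), ([596, 120, 44, 110, 1940], [625.0, 172.0]), ([0, 214, 130, 147, 12991], [58.0, 285.0])]
[ 1.4805 -0.2135  1.3212] [0.7355 0.2557 0.1998 0.5948]
top [[324.4, 373.2], [324.5, 375.7], [323.8, 342.1], [294.9, 373.6], [353.8, 372.7]]
[([0, 48, 640, 18, 2964], [312.0, 57.0]), ([492, 66, 148, 119, 12368], [575.0, 130.0]), ([0, 184, 26, 114, 980], [11.0, 230.0])]
[0.287  0.0119 1.2426] [-0.6981 -0.0714  0.068   0.7092]
```

The offset is consistent. Both poses fit tips that sit about 36 mm behind the reported TCP along the tool z, plus 13 mm more when open, with the base and jig matching in both cameras. At a reading of 0.054 the fingers were therefore just above the bar, at 0.090. I'll go down in stages and check by touch.

```bash

python3 -m pendant '[{"dx":0,"dy":0,"dz":0,"rx":0,"ry":0,"rz":0,"hand":0.045},{"dx":0,"dy":0,"dz":0,"rx":0,"ry":0,"rz":0,"hand":0.045},{"dx":0,"dy":0,"dz":0.03,"rx":0,"ry":0,"rz":0,"hand":0.045},{"dx":0,"dy":0,"dz":0.03,"rx":0,"ry":0,"rz":0,"hand":0.045},{"dx":0,"dy":0,"dz":0.008,"rx":0,"ry":0,"rz":0,"hand":0.045},{"dx":0,"dy":0,"dz":0,"rx":0,"ry":0,"rz":0,"hand":0.045}]' 20
python3 -m pendant '[{"dx":0,"dy":0,"dz":0,"rx":0,"ry":0,"rz":0,"hand":0.0},{"dx":0,"dy":0,"dz":0,"rx":0,"ry":0,"rz":0,"hand":0.0},{"dx":0,"dy":0,"dz":0,"rx":0,"ry":0,"rz":0,"hand":0.0},{"dx":0,"dy":0,"dz":0,"rx":0,"ry":0,"rz":0,"hand":0.0},{"dx":0,"dy":0,"dz":0,"rx":0,"ry":0,"rz":0,"hand":0.0}]' 20
python3 st.py
```

```text
clock: 5.6
position: [0.5878, -0.1266, 0.043]
ee_rot: [-0.004, 0.52, 0.854, -0.001]
contact_force: [0.3, 0.4, -0.9]
width: 0.0453
gripper_force: 0.0
clock: 6.02
position: [0.5919, -0.1279, 0.0479]
ee_rot: [0.002, 0.52, 0.854, 0.0]
contact_force: [-0.6, -0.7, 5.4]
width: -0.0
gripper_force: 2.7
t 6.0167 yaw 117.31095557692633 q [-0.328  0.43   1.652  0.     1.056 -0.804] to dial z.054, tool axes [ 0.001  -0.0009 -0.0061] F [-0.6  -0.74  5.41] M [-0.035  0.066 -0.05 ] tz [ 0.003 -0.001 -1.   ] w -1.4247310200346686e-05
```

Contact: the shut tips touched the bar top (86 mm) at a reading of 0.0475. The offset is therefore about 38 mm, and the grip height corresponds to a reading of about 0.016.

```bash

python3 -m pendant '[{"dx":0,"dy":0,"dz":-0.004,"rx":0,"ry":0,"rz":0,"hand":0.045},{"dx":0,"dy":0,"dz":0,"rx":0,"ry":0,"rz":0,"hand":0.045},{"dx":0,"dy":0,"dz":0,"rx":0,"ry":0,"rz":0,"hand":0.045},{"dx":0,"dy":0,"dz":0,"rx":0,"ry":0,"rz":0,"hand":0.045},{"dx":0,"dy":0,"dz":0.015,"rx":0,"ry":0,"rz":0,"hand":0.045},{"dx":0,"dy":0,"dz":0.013,"rx":0,"ry":0,"rz":0,"hand":0.045},{"dx":0,"dy":0,"dz":0.007,"rx":0,"ry":0,"rz":0,"hand":0.045},{"dx":0,"dy":0,"dz":0,"rx":0,"ry":0,"rz":0,"hand":0.045},{"dx":0,"dy":0,"dz":0,"rx":0,"ry":0,"rz":0,"hand":0.045}]' 40
python3 st.py
python3 -m pendant '[{"dx":0,"dy":0,"dz":0,"rx":0,"ry":0,"rz":0,"hand":0.03},{"dx":0,"dy":0,"dz":0,"rx":0,"ry":0,"rz":0,"hand":0.02},{"dx":0,"dy":0,"dz":0,"rx":0,"ry":0,"rz":0,"hand":0.01},{"dx":0,"dy":0,"dz":0,"rx":0,"ry":0,"rz":0,"hand":0.0},{"dx":0,"dy":0,"dz":0,"rx":0,"ry":0,"rz":0,"hand":0.0},{"dx":0,"dy":0,"dz":0,"rx":0,"ry":0,"rz":0,"hand":0.0}]' 40
python3 st.py
```

```text
clock: 6.77
position: [0.5903, -0.1273, 0.0147]
ee_rot: [-0.001, 0.52, 0.854, -0.0]
contact_force: [-0.0, -0.8, -0.8]
width: 0.0455
gripper_force: 0.0
t 6.7667 yaw 117.3121767873468 q [-0.328  0.465  1.69   0.     0.989 -0.804] to dial z.054, tool axes [-0.0003  0.0002 -0.0393] F [-0.01 -0.76 -0.81] M [ 0.037 -0.038  0.02 ] tz [-0.001  0.    -1.   ] w 0.04550192744232861
clock: 7.27
position: [0.5915, -0.1288, 0.0168]
ee_rot: [0.002, 0.52, 0.854, -0.0]
contact_force: [-0.5, -1.9, 6.3]
width: 0.0133
gripper_force: 53.4
t 7.2667 yaw 117.31838552892353 q [-0.328  0.462  1.688 -0.002  0.989 -0.804] to dial z.054, tool axes [ 0.0014 -0.0002 -0.0372] F [-0.49 -1.92  6.32] M [-0.345  0.073 -0.106] tz [ 0.002 -0.002 -1.   ] w 0.013343047641532293
```

```bash
cat > m.py <<'E'
from h import *
s=manip.get_state();M=rot(s["ee_rot"]).as_matrix();print("t %.2f yaw %.2f q6 %.3f Mz %.3f F %s w %.4f xyz %s"%(s["clock"],np.degrees(np.arctan2(M[1,0],M[0,0])),s["qpos"][5],s["moment"][2],s["contact_force"].round(1),s["width"],s["position"].round(4)), "M",s["moment"].round(2))
E
python3 -m pendant '[{"dx":0,"dy":0,"dz":0,"rx":0,"ry":0,"rz":-4,"hand":0.0},{"dx":0,"dy":0,"dz":0,"rx":0,"ry":0,"rz":-4,"hand":0.0},{"dx":0,"dy":0,"dz":0,"rx":0,"ry":0,"rz":-4,"hand":0.0}]' 60 >/dev/null; python3 m.py
python3 -m pendant '[{"dx":0,"dy":0,"dz":0,"rx":0,"ry":0,"rz":-4,"hand":0.0},{"dx":0,"dy":0,"dz":0,"rx":0,"ry":0,"rz":-4,"hand":0.0},{"dx":0,"dy":0,"dz":0,"rx":0,"ry":0,"rz":-4,"hand":0.0}]' >/dev/null; python3 m.py
```

```text
t 7.52 yaw 129.49 q6 -1.017 Mz -0.184 F [-0.3 -2.   4.7] w 0.0127 xyz [ 0.5918 -0.1286  0.0169] M [-0.27 -0.03 -0.18]
t 7.77 yaw 141.53 q6 -1.227 Mz 0.071 F [ 0.9 -0.4  4.5] w 0.0128 xyz [ 0.592  -0.1283  0.0169] M [ 0.01 -0.07  0.07]
```

```bash

python3 -m pendant '[{"dx":0,"dy":0,"dz":0,"rx":0,"ry":0,"rz":-3,"hand":0.0},{"dx":0,"dy":0,"dz":0,"rx":0,"ry":0,"rz":-3,"hand":0.0}]'  >/dev/null; python3 m.py
python3 -m pendant '[{"dx":0,"dy":0,"dz":0,"rx":0,"ry":0,"rz":-3,"hand":0.0},{"dx":0,"dy":0,"dz":0,"rx":0,"ry":0,"rz":-3,"hand":0.0}]' >/dev/null; python3 m.py
python3 -m pendant '[{"dx":0,"dy":0,"dz":0,"rx":0,"ry":0,"rz":-3,"hand":0.0},{"dx":0,"dy":0,"dz":0,"rx":0,"ry":0,"rz":-3,"hand":0.0}]' >/dev/null; python3 m.py
```

```text
t 7.93 yaw 147.41 q6 -1.330 Mz -0.227 F [ 0.5 -1.2  5.6] w 0.0127 xyz [ 0.5921 -0.1282  0.0169] M [ 0.01 -0.11 -0.23]
t 8.10 yaw 153.47 q6 -1.436 Mz 0.126 F [0.7 0.6 5.4] w 0.0129 xyz [ 0.5922 -0.1281  0.0168] M [ 0.09 -0.17  0.13]
t 8.27 yaw 159.38 q6 -1.539 Mz -0.321 F [ 0.6 -0.5  5.5] w 0.0134 xyz [ 0.5923 -0.1279  0.0169] M [ 0.09 -0.15 -0.32]
```

```bash

for i in 1; do python3 -m pendant '[{"dx":0,"dy":0,"dz":0,"rx":0,"ry":0,"rz":-3,"hand":0.0}]'  >/dev/null; python3 m.py; done
python3 -m pendant '[{"dx":0,"dy":0,"dz":0,"rx":0,"ry":0,"rz":-3,"hand":0.0}]' >/dev/null; python3 m.py
python3 -m pendant '[{"dx":0,"dy":0,"dz":0,"rx":0,"ry":0,"rz":-3,"hand":0.0}]' >/dev/null; python3 m.py
python3 -m pendant '[{"dx":0,"dy":0,"dz":0,"rx":0,"ry":0,"rz":-3,"hand":0.0}]' >/dev/null; python3 m.py
```

```text
t 8.35 yaw 162.40 q6 -1.592 Mz -0.183 F [1.5 0.5 4.8] w 0.0130 xyz [ 0.5923 -0.1278  0.0169] M [ 0.15 -0.18 -0.18]
t 8.43 yaw 165.43 q6 -1.645 Mz -0.039 F [1.  0.4 4.9] w 0.0135 xyz [ 0.5923 -0.1277  0.0169] M [ 0.15 -0.18 -0.04]
t 8.52 yaw 168.45 q6 -1.697 Mz 0.075 F [1.7 1.4 4.3] w 0.0135 xyz [ 0.5923 -0.1276  0.0168] M [ 0.27 -0.18  0.08]
t 8.60 yaw 171.47 q6 -1.750 Mz 0.225 F [0.7 0.2 5.9] w 0.0127 xyz [ 0.5923 -0.1276  0.0169] M [ 0.31 -0.2   0.23]
```

```bash

python3 -m pendant '[{"dx":0,"dy":0,"dz":0,"rx":0,"ry":0,"rz":-3,"hand":0.0}]'  >/dev/null; python3 m.py
python3 -m pendant '[{"dx":0,"dy":0,"dz":0,"rx":0,"ry":0,"rz":-3,"hand":0.0}]' >/dev/null; python3 m.py
python3 -m pendant '[{"dx":0,"dy":0,"dz":0,"rx":0,"ry":0,"rz":-3,"hand":0.0}]' >/dev/null; python3 m.py
python3 -m pendant '[{"dx":0,"dy":0,"dz":0,"rx":0,"ry":0,"rz":-3,"hand":0.0}]' >/dev/null; python3 m.py
```

```text
t 8.68 yaw 174.40 q6 -1.801 Mz -0.422 F [1.7 0.7 5.3] w 0.0133 xyz [ 0.5923 -0.1275  0.0169] M [ 0.21 -0.21 -0.42]
t 8.77 yaw 177.39 q6 -1.854 Mz -0.147 F [0.8 0.4 5.7] w 0.0132 xyz [ 0.5923 -0.1274  0.0169] M [ 0.26 -0.2  -0.15]
t 8.85 yaw -179.57 q6 -1.907 Mz 0.081 F [1.8 2.2 4.6] w 0.0131 xyz [ 0.5923 -0.1274  0.0169] M [ 0.33 -0.17  0.08]
t 8.93 yaw -176.59 q6 -1.959 Mz -0.188 F [2.  1.  5.6] w 0.0134 xyz [ 0.5923 -0.1273  0.0169] M [ 0.28 -0.15 -0.19]
```

```bash

python3 -m pendant '[{"dx":0,"dy":0,"dz":0,"rx":0,"ry":0,"rz":-2.5,"hand":0.0}]'  >/dev/null; python3 m.py
python3 -m pendant '[{"dx":0,"dy":0,"dz":0,"rx":0,"ry":0,"rz":-2.5,"hand":0.0}]' >/dev/null; python3 m.py
python3 -m pendant '[{"dx":0,"dy":0,"dz":0,"rx":0,"ry":0,"rz":-2.5,"hand":0.0}]' >/dev/null; python3 m.py
python3 -m pendant '[{"dx":0,"dy":0,"dz":0,"rx":0,"ry":0,"rz":-2.5,"hand":0.0}]' >/dev/null; python3 m.py
```

```text
t 9.02 yaw -174.11 q6 -2.002 Mz -0.205 F [0.4 2.4 5.7] w 0.0133 xyz [ 0.5923 -0.1272  0.0168] M [ 0.39 -0.24 -0.2 ]
t 9.10 yaw -171.63 q6 -2.045 Mz -0.209 F [1.9 2.  5.3] w 0.0134 xyz [ 0.5923 -0.1271  0.0169] M [ 0.46 -0.17 -0.21]
t 9.18 yaw -169.14 q6 -2.089 Mz -0.226 F [2.  1.4 4.9] w 0.0132 xyz [ 0.5923 -0.127   0.0169] M [ 0.46 -0.19 -0.23]
t 9.27 yaw -166.64 q6 -2.133 Mz -0.173 F [1.  1.5 6.4] w 0.0132 xyz [ 0.5923 -0.127   0.0169] M [ 0.55 -0.12 -0.17]
```

```bash

python3 -m pendant '[{"dx":0,"dy":0,"dz":0,"rx":0,"ry":0,"rz":-1.5,"hand":0.0}]'  >/dev/null; python3 m.py
python3 -m pendant '[{"dx":0,"dy":0,"dz":0,"rx":0,"ry":0,"rz":-1.5,"hand":0.0}]' >/dev/null; python3 m.py
python3 -m pendant '[{"dx":0,"dy":0,"dz":0,"rx":0,"ry":0,"rz":-1.5,"hand":0.0}]' >/dev/null; python3 m.py
python3 -m pendant '[{"dx":0,"dy":0,"dz":0,"rx":0,"ry":0,"rz":-1.5,"hand":0.0}]' >/dev/null; python3 m.py
```

```text
t 9.35 yaw -165.15 q6 -2.159 Mz -0.184 F [1.4 1.  5.1] w 0.0134 xyz [ 0.5923 -0.1269  0.0169] M [ 0.51 -0.18 -0.18]
t 9.43 yaw -163.68 q6 -2.184 Mz -0.209 F [1.  2.  5.4] w 0.0131 xyz [ 0.5923 -0.1269  0.0169] M [ 0.56 -0.11 -0.21]
t 9.52 yaw -162.18 q6 -2.210 Mz -0.169 F [1.3 1.7 5.7] w 0.0135 xyz [ 0.5923 -0.1268  0.0168] M [ 0.54 -0.16 -0.17]
t 9.60 yaw -160.77 q6 -2.235 Mz -1.146 F [0.9 2.5 6.4] w 0.0132 xyz [ 0.5923 -0.1268  0.0169] M [ 0.41 -0.09 -1.15]
```

```bash

python3 -m pendant '[{"dx":0,"dy":0,"dz":0,"rx":0,"ry":0,"rz":-0.5,"hand":0.0},{"dx":0,"dy":0,"dz":0,"rx":0,"ry":0,"rz":0,"hand":0.0}]'  >/dev/null; python3 m.py
python3 -m pendant '[{"dx":0,"dy":0,"dz":0,"rx":0,"ry":0,"rz":4,"hand":0.0},{"dx":0,"dy":0,"dz":0,"rx":0,"ry":0,"rz":4,"hand":0.0}]' >/dev/null; python3 m.py
python3 -m pendant '[{"dx":0,"dy":0,"dz":0,"rx":0,"ry":0,"rz":2,"hand":0.0}]' >/dev/null; python3 m.py
python3 -m pendant '[{"dx":0,"dy":0,"dz":0,"rx":0,"ry":0,"rz":2,"hand":0.0}]' >/dev/null; python3 m.py
python3 -m pendant '[{"dx":0,"dy":0,"dz":0,"rx":0,"ry":0,"rz":2,"hand":0.0}]' >/dev/null; python3 m.py
```

```text
t 9.77 yaw -160.47 q6 -2.241 Mz -1.235 F [0.6 2.1 5.9] w 0.0136 xyz [ 0.5923 -0.1268  0.0169] M [ 0.34 -0.12 -1.23]
t 9.93 yaw -168.41 q6 -2.102 Mz 0.042 F [2.1 1.7 5.1] w 0.0127 xyz [ 0.5923 -0.127   0.0169] M [ 0.46 -0.09  0.04]
t 10.02 yaw -170.38 q6 -2.067 Mz -0.024 F [1.3 1.8 6.1] w 0.0133 xyz [ 0.5923 -0.1271  0.0169] M [ 0.45 -0.15 -0.02]
t 10.10 yaw -172.31 q6 -2.033 Mz -0.039 F [1.4 1.6 6. ] w 0.0133 xyz [ 0.5923 -0.1272  0.0169] M [ 0.4  -0.15 -0.04]
t 10.18 yaw -174.31 q6 -1.998 Mz 0.009 F [0.6 0.8 5.1] w 0.0126 xyz [ 0.5923 -0.1272  0.0169] M [ 0.36 -0.14  0.01]
```

```bash

python3 -m pendant '[{"dx":0,"dy":0,"dz":0,"rx":0,"ry":0,"rz":2,"hand":0.0}]'  >/dev/null; python3 m.py
for i in 1; do python3 -m pendant '[{"dx":0,"dy":0,"dz":0,"rx":0,"ry":0,"rz":2,"hand":0.0}]' >/dev/null; python3 m.py; done
python3 -m pendant '[{"dx":0,"dy":0,"dz":0,"rx":0,"ry":0,"rz":2,"hand":0.0}]' >/dev/null; python3 m.py
python3 -m pendant '[{"dx":0,"dy":0,"dz":0,"rx":0,"ry":0,"rz":2,"hand":0.0}]' >/dev/null; python3 m.py
python3 -m pendant '[{"dx":0,"dy":0,"dz":0,"rx":0,"ry":0,"rz":2,"hand":0.0}]' >/dev/null; python3 m.py
python3 -m pendant '[{"dx":0,"dy":0,"dz":0,"rx":0,"ry":0,"rz":2,"hand":0.0}]' >/dev/null; python3 m.py
python3 -m pendant '[{"dx":0,"dy":0,"dz":0,"rx":0,"ry":0,"rz":2,"hand":0.0}]' >/dev/null; python3 m.py
python3 -m pendant '[{"dx":0,"dy":0,"dz":0,"rx":0,"ry":0,"rz":2,"hand":0.0}]' >/dev/null; python3 m.py
```

```text
t 10.27 yaw -176.31 q6 -1.963 Mz -0.040 F [2.1 1.1 4.1] w 0.0135 xyz [ 0.5923 -0.1272  0.0169] M [ 0.39 -0.16 -0.04]
t 10.35 yaw -178.28 q6 -1.929 Mz 0.353 F [1.4 1.4 4.4] w 0.0131 xyz [ 0.5923 -0.1273  0.0169] M [ 0.4  -0.19  0.35]
t 10.43 yaw 179.77 q6 -1.895 Mz 0.274 F [1.1 1.8 5.5] w 0.0137 xyz [ 0.5923 -0.1274  0.0169] M [ 0.37 -0.23  0.27]
t 10.52 yaw 177.75 q6 -1.859 Mz 0.104 F [1.2 1.6 5.8] w 0.0131 xyz [ 0.5923 -0.1274  0.0169] M [ 0.34 -0.18  0.1 ]
t 10.60 yaw 175.71 q6 -1.824 Mz -0.050 F [1.1 0.8 5. ] w 0.0131 xyz [ 0.5923 -0.1275  0.0169] M [ 0.18 -0.19 -0.05]
t 10.68 yaw 173.69 q6 -1.789 Mz -0.173 F [0.8 0.9 5.6] w 0.0131 xyz [ 0.5923 -0.1275  0.0169] M [ 0.2  -0.16 -0.17]
t 10.77 yaw 171.74 q6 -1.754 Mz 0.462 F [2.  1.9 5.6] w 0.0130 xyz [ 0.5923 -0.1276  0.0169] M [ 0.32 -0.22  0.46]
t 10.85 yaw 169.78 q6 -1.720 Mz 0.398 F [0.6 1.6 4.6] w 0.0131 xyz [ 0.5923 -0.1276  0.0169] M [ 0.24 -0.18  0.4 ]
```

```bash

python3 -m pendant '[{"dx":0,"dy":0,"dz":0,"rx":0,"ry":0,"rz":3,"hand":0.0},{"dx":0,"dy":0,"dz":0,"rx":0,"ry":0,"rz":3,"hand":0.0}]'  >/dev/null; python3 m.py
python3 -m pendant '[{"dx":0,"dy":0,"dz":0,"rx":0,"ry":0,"rz":2,"hand":0.0}]' >/dev/null; python3 m.py
python3 -m pendant '[{"dx":0,"dy":0,"dz":0,"rx":0,"ry":0,"rz":1.5,"hand":0.0}]' >/dev/null; python3 m.py
python3 -m pendant '[{"dx":0,"dy":0,"dz":0,"rx":0,"ry":0,"rz":1,"hand":0.0}]' >/dev/null; python3 m.py
python3 -m pendant '[{"dx":0,"dy":0,"dz":0,"rx":0,"ry":0,"rz":1,"hand":0.0}]' >/dev/null; python3 m.py
```

```text
t 11.02 yaw 163.71 q6 -1.614 Mz 0.138 F [ 1.9 -0.3  5.1] w 0.0136 xyz [ 0.5923 -0.1278  0.0169] M [ 0.11 -0.1   0.14]
t 11.10 yaw 161.70 q6 -1.579 Mz 0.008 F [0.4 0.2 5.6] w 0.0134 xyz [ 0.5923 -0.1279  0.0169] M [ 0.06 -0.16  0.01]
t 11.18 yaw 160.22 q6 -1.553 Mz -0.076 F [1.2 0.8 5.4] w 0.0131 xyz [ 0.5923 -0.1279  0.0169] M [ 0.11 -0.15 -0.08]
t 11.27 yaw 159.23 q6 -1.536 Mz -0.077 F [0.7 0.2 4.6] w 0.0134 xyz [ 0.5922 -0.1279  0.0169] M [ 0.16 -0.13 -0.08]
t 11.35 yaw 158.24 q6 -1.519 Mz -0.087 F [0.4 0.5 4.7] w 0.0134 xyz [ 0.5923 -0.1279  0.0169] M [ 0.04 -0.12 -0.09]
```

```bash

python3 -m pendant '[{"dx":0,"dy":0,"dz":0,"rx":0,"ry":0,"rz":1,"hand":0.0}]'  >/dev/null; python3 m.py
python3 -m pendant '[{"dx":0,"dy":0,"dz":0,"rx":0,"ry":0,"rz":0.5,"hand":0.0}]' >/dev/null; python3 m.py
python3 -m pendant '[{"dx":0,"dy":0,"dz":0,"rx":0,"ry":0,"rz":0.5,"hand":0.0}]' >/dev/null; python3 m.py
```

```text
t 11.43 yaw 157.24 q6 -1.501 Mz -0.135 F [1.  0.7 5.2] w 0.0132 xyz [ 0.5922 -0.1279  0.0168] M [ 0.09 -0.1  -0.14]
t 11.52 yaw 156.74 q6 -1.493 Mz -0.154 F [-0.1  0.1  4.1] w 0.0133 xyz [ 0.5922 -0.1279  0.0169] M [ 0.03 -0.14 -0.15]
t 11.60 yaw 156.25 q6 -1.484 Mz -0.247 F [ 1.1 -1.2  4.5] w 0.0131 xyz [ 0.5922 -0.128   0.0169] M [ 0.07 -0.14 -0.25]
```

```bash

python3 -m pendant '[{"dx":0,"dy":0,"dz":0,"rx":0,"ry":0,"rz":0.7,"hand":0.0}]'  >/dev/null; python3 m.py
python3 -m pendant '[{"dx":0,"dy":0,"dz":0,"rx":0,"ry":0,"rz":0.7,"hand":0.0}]' >/dev/null; python3 m.py
```

```text
t 11.68 yaw 155.54 q6 -1.472 Mz -0.250 F [1.  0.7 5. ] w 0.0132 xyz [ 0.5922 -0.128   0.0168] M [-0.03 -0.13 -0.25]
t 11.77 yaw 154.85 q6 -1.460 Mz -0.048 F [ 1.4 -0.5  4.8] w 0.0132 xyz [ 0.5922 -0.128   0.0169] M [ 0.04 -0.15 -0.05]
```

```bash

python3 -m pendant '[{"dx":0,"dy":0,"dz":0,"rx":0,"ry":0,"rz":0.5,"hand":0.0}]'  >/dev/null; python3 m.py
python3 -m pendant '[{"dx":0,"dy":0,"dz":0,"rx":0,"ry":0,"rz":0,"hand":0.0}]' >/dev/null; python3 m.py
```

```text
t 11.85 yaw 154.39 q6 -1.452 Mz 0.051 F [0.6 0.4 5.5] w 0.0131 xyz [ 0.5922 -0.1281  0.0169] M [ 0.02 -0.11  0.05]
t 11.93 yaw 154.41 q6 -1.452 Mz 0.034 F [ 0.8 -0.2  4.7] w 0.0133 xyz [ 0.5922 -0.128   0.0169] M [ 0.09 -0.16  0.03]
```

Third click felt: the torque went from pulling ahead (-0.25) to resisting at yaw 154.6, 0.77 rad from the stop. That is inside the 0.7–1.2 range, and the three clicks match the anticlockwise sweep. Now I'll let go, rise and turn for the lock.

```bash

python3 -m pendant '[{"dx":0,"dy":0,"dz":0,"rx":0,"ry":0,"rz":0,"hand":0.02},{"dx":0,"dy":0,"dz":0,"rx":0,"ry":0,"rz":0,"hand":0.04},{"dx":0,"dy":0,"dz":0,"rx":0,"ry":0,"rz":0,"hand":0.045},{"dx":0,"dy":0,"dz":0,"rx":0,"ry":0,"rz":0,"hand":0.045},{"dx":0,"dy":0,"dz":0,"rx":0,"ry":0,"rz":0,"hand":0.045},{"dx":0,"dy":0,"dz":-0.015,"rx":0,"ry":0,"rz":0,"hand":0.045},{"dx":0,"dy":0,"dz":-0.025,"rx":0,"ry":0,"rz":0,"hand":0.045},{"dx":0,"dy":0,"dz":-0.03,"rx":0,"ry":0,"rz":0,"hand":0.045},{"dx":0,"dy":0,"dz":0,"rx":0,"ry":0,"rz":0,"hand":0.0}]' 40; python3 m.py
python3 -m pendant '[{"dx":0,"dy":0,"dz":0,"rx":0,"ry":0,"rz":-6.3,"hand":0.0},{"dx":0,"dy":0,"dz":0,"rx":0,"ry":0,"rz":-6.3,"hand":0.0},{"dx":0,"dy":0,"dz":0,"rx":0,"ry":0,"rz":-6.3,"hand":0.0},{"dx":0,"dy":0,"dz":0,"rx":0,"ry":0,"rz":-6.2,"hand":0.0},{"dx":0,"dy":0,"dz":0,"rx":0,"ry":0,"rz":-6.2,"hand":0.0},{"dx":0,"dy":0,"dz":0,"rx":0,"ry":0,"rz":-6.2,"hand":0.0},{"dx":0,"dy":0,"dz":0,"rx":0,"ry":0,"rz":-6.2,"hand":0.0},{"dx":0,"dy":0,"dz":0,"rx":0,"ry":0,"rz":0,"hand":0.0},{"dx":0,"dy":0,"dz":0,"rx":0,"ry":0,"rz":0,"hand":0.0}]'; 
cat > lk.py <<'E'
from h import *
C=np.array([.5906,-.1275]);a=np.radians(18.1);J=R.from_euler('z',a).as_matrix()
s=manip.get_state();M=rot(s["ee_rot"]).as_matrix();p=s["position"]
t=J@[-.16,.001,0]+[*C,.012]
print("t",s["clock"],"yaw",np.degrees(np.arctan2(M[1,0],M[0,0])),"to go tool",(M.T@(t-p)).round(4),"jigpos",(J.T@(p-[*C,0])).round(4),"Fjig",(J.T@s["contact_force"]).round(1))
E
python3 lk.py
```

```text
clock: 12.68
position: [0.5941, -0.1285, 0.0903]
ee_rot: [0.005, 0.221, 0.975, -0.0]
contact_force: [1.5, -0.4, 0.5]
width: 0.0344
gripper_force: 0.0
t 12.68 yaw 154.42 q6 -1.452 Mz 0.026 F [ 1.5 -0.4  0.5] w 0.0344 xyz [ 0.5941 -0.1285  0.0903] M [-0.01  0.02  0.03]
clock: 13.43
position: [0.5901, -0.1272, 0.0846]
ee_rot: [-0.0, -0.156, 0.988, 0.0]
contact_force: [-0.1, 0.9, -0.2]
width: 0.0001
gripper_force: 0.0
t 13.4333 yaw -162.04472258016997 to go tool [1.596e-01 1.000e-04 7.270e-02] jigpos [-0.0003  0.0004  0.0846] Fjig [ 0.2  0.9 -0.2]
```

```bash

python3 -m pendant '[{"dx":0.032,"dy":0,"dz":0,"rx":0,"ry":0,"rz":0,"hand":0.0},{"dx":0.032,"dy":0,"dz":0,"rx":0,"ry":0,"rz":0,"hand":0.0},{"dx":0.032,"dy":0,"dz":0,"rx":0,"ry":0,"rz":0,"hand":0.0},{"dx":0.032,"dy":0,"dz":0,"rx":0,"ry":0,"rz":0,"hand":0.0},{"dx":0.032,"dy":0,"dz":0,"rx":0,"ry":0,"rz":0,"hand":0.0},{"dx":0,"dy":0,"dz":0,"rx":0,"ry":0,"rz":0,"hand":0.0},{"dx":0,"dy":0,"dz":0.025,"rx":0,"ry":0,"rz":0,"hand":0.0},{"dx":0,"dy":0,"dz":0.025,"rx":0,"ry":0,"rz":0,"hand":0.0},{"dx":0,"dy":0,"dz":0.022,"rx":0,"ry":0,"rz":0,"hand":0.0},{"dx":0,"dy":0,"dz":0,"rx":0,"ry":0,"rz":0,"hand":0.0},{"dx":0,"dy":0,"dz":0,"rx":0,"ry":0,"rz":0,"hand":0.0}]'; python3 lk.py
python3 - <<'E'
from h import *
d=manip.get_image("scene");u,v=270,200
c=cv2.resize(d["frame"][v-40:v+50,u-45:u+55,::-1],None,fx=6,fy=6,interpolation=cv2.INTER_CUBIC)
cv2.imwrite("pics/c6.png",(255*(c/255.)**.5).astype(np.uint8));print(u-45,v-40)
E
```

```text
clock: 14.35
position: [0.438, -0.1766, 0.0124]
ee_rot: [-0.001, -0.157, 0.988, 0.001]
contact_force: [-0.7, 0.6, 0.2]
width: -0.0003
gripper_force: 0.0
t 14.35 yaw -161.96156141848314 to go tool [-0.0003  0.0003  0.0004] jigpos [-0.1603  0.0007  0.0124] Fjig [-0.5  0.8  0.2]
225 160
```

View pics/c6.png

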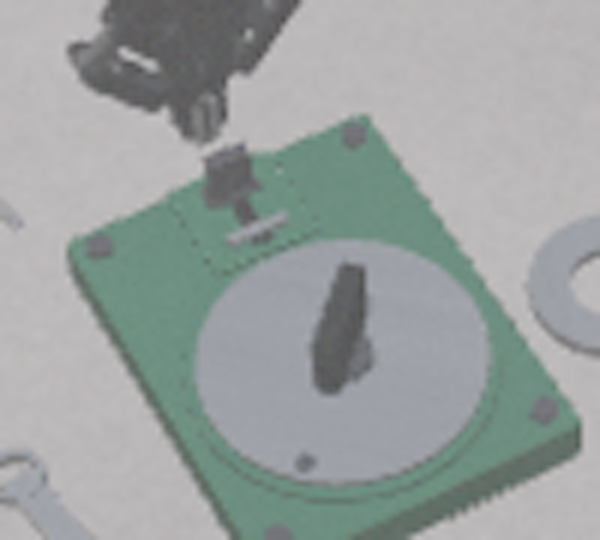

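The picture shows the shut fingertips at crop (205,138), just behind the tab at (228,170). The dial mark is at (306,462) and nothing else has been touched. I'll check both numerically.

```bash
python3 - <<'E'
from h import *
C=np.array([.5906,-.1275]);J=R.from_euler('z',np.radians(18.1)).as_matrix()
d=manip.get_image("scene")
p=ray(d,(225+306/6-.5,160+462/6-.5),.043)[0,:2]-C;print("mark",np.hypot(*p),np.degrees(np.arctan2(p[1],p[0])))
for x,z in((-.16,.05),(-.149,.05),(-.126,.068)):print(x,(pix(d,J@[x,0,0]+[*C,z])[0]-[225,160]+.5)*6)
E
```

```text
mark 0.06554382681980755 -25.559493996525266
-0.16 [201.66041095 133.54456428]
-0.149 [210.84019382 147.56328467]
-0.126 [227.52339107 155.84923024]
```

Both agree. Now the push.

```bash

python3 -m pendant '[{"dx":-0.006,"dy":0,"dz":0,"rx":0,"ry":0,"rz":0,"hand":0.0},{"dx":-0.006,"dy":0,"dz":0,"rx":0,"ry":0,"rz":0,"hand":0.0},{"dx":-0.002,"dy":0,"dz":0,"rx":0,"ry":0,"rz":0,"hand":0.0},{"dx":0,"dy":0,"dz":0,"rx":0,"ry":0,"rz":0,"hand":0.0}]'>/dev/null; python3 lk.py
python3 -m pendant '[{"dx":-0.002,"dy":0,"dz":0,"rx":0,"ry":0,"rz":0,"hand":0.0},{"dx":-0.002,"dy":0,"dz":0,"rx":0,"ry":0,"rz":0,"hand":0.0}]'>/dev/null; python3 lk.py
python3 -m pendant '[{"dx":-0.002,"dy":0,"dz":0,"rx":0,"ry":0,"rz":0,"hand":0.0},{"dx":-0.002,"dy":0,"dz":0,"rx":0,"ry":0,"rz":0,"hand":0.0}]'>/dev/null; python3 lk.py
```

```text
t 14.7833 yaw -161.85022635998044 to go tool [0.0154 0.0016 0.0018] jigpos [-0.1446 -0.0006  0.0138] Fjig [ 0.  -0.5  0.2]
t 14.95 yaw -161.88129314640378 to go tool [0.0179 0.0008 0.0012] jigpos [-0.1421  0.0002  0.0132] Fjig [-2.1 -0.5  2. ]
t 15.1167 yaw -161.87155144938478 to go tool [0.0214 0.0008 0.0011] jigpos [-0.1386  0.0002  0.0131] Fjig [-2.2 -1.1  2. ]
```

```bash

python3 -m pendant '[{"dx":-0.002,"dy":0,"dz":0,"rx":0,"ry":0,"rz":0,"hand":0.0},{"dx":-0.002,"dy":0,"dz":0,"rx":0,"ry":0,"rz":0,"hand":0.0}]'>/dev/null; python3 lk.py
python3 -m pendant '[{"dx":-0.0015,"dy":0,"dz":0,"rx":0,"ry":0,"rz":0,"hand":0.0},{"dx":-0.0015,"dy":0,"dz":0,"rx":0,"ry":0,"rz":0,"hand":0.0}]'>/dev/null; python3 lk.py
python3 -m pendant '[{"dx":-0.001,"dy":0,"dz":0,"rx":0,"ry":0,"rz":0,"hand":0.0},{"dx":-0.001,"dy":0,"dz":0,"rx":0,"ry":0,"rz":0,"hand":0.0}]'>/dev/null; python3 lk.py
python3 -m pendant '[{"dx":-0.001,"dy":0,"dz":0,"rx":0,"ry":0,"rz":0,"hand":0.0},{"dx":-0.001,"dy":0,"dz":0,"rx":0,"ry":0,"rz":0,"hand":0.0}]'>/dev/null; python3 lk.py
```

```text
t 15.2833 yaw -161.8929815787626 to go tool [0.0257 0.0008 0.0011] jigpos [-0.1343  0.0002  0.0131] Fjig [-3.5 -0.2  2.1]
t 15.45 yaw -161.88823371974559 to go tool [0.0289 0.0008 0.0011] jigpos [-0.1311  0.0002  0.013 ] Fjig [-2.5  0.9  2.8]
t 15.6167 yaw -161.88724849910076 to go tool [0.031  0.0008 0.001 ] jigpos [-0.129   0.0002  0.013 ] Fjig [-1.7 -0.9  2. ]
t 15.7833 yaw -161.89161117554028 to go tool [0.0329 0.0008 0.001 ] jigpos [-0.1271  0.0002  0.013 ] Fjig [-3.4  0.5  1.8]
```

```bash

python3 -m pendant '[{"dx":-0.001,"dy":0,"dz":0,"rx":0,"ry":0,"rz":0,"hand":0.0},{"dx":-0.001,"dy":0,"dz":0,"rx":0,"ry":0,"rz":0,"hand":0.0},{"dx":-0.001,"dy":0,"dz":0,"rx":0,"ry":0,"rz":0,"hand":0.0}]'>/dev/null; python3 lk.py
python3 -m pendant '[{"dx":-0.001,"dy":0,"dz":0,"rx":0,"ry":0,"rz":0,"hand":0.0}]'>/dev/null; python3 lk.py
python3 -m pendant '[{"dx":-0.0005,"dy":0,"dz":0,"rx":0,"ry":0,"rz":0,"hand":0.0}]'>/dev/null; python3 lk.py
python3 -m pendant '[{"dx":-0.0005,"dy":0,"dz":0,"rx":0,"ry":0,"rz":0,"hand":0.0}]'>/dev/null; python3 lk.py
```

```text
t 16.0333 yaw -161.89194766498684 to go tool [0.036  0.0008 0.001 ] jigpos [-0.124   0.0002  0.013 ] Fjig [-1.   1.4  1.7]
t 16.1167 yaw -161.89165995904267 to go tool [0.037  0.0008 0.001 ] jigpos [-0.123   0.0002  0.013 ] Fjig [-2.3  1.6  1.7]
t 16.2 yaw -161.891935848807 to go tool [0.0376 0.0008 0.001 ] jigpos [-0.1224  0.0002  0.013 ] Fjig [-2.  -0.2  0.9]
t 16.2833 yaw -161.88730868498297 to go tool [0.038  0.0008 0.001 ] jigpos [-0.122   0.0002  0.013 ] Fjig [-3.2  1.2  1.3]
```

```bash

python3 -m pendant '[{"dx":-0.0005,"dy":0,"dz":0,"rx":0,"ry":0,"rz":0,"hand":0.0}]'>/dev/null; python3 lk.py
python3 -m pendant '[{"dx":-0.0005,"dy":0,"dz":0,"rx":0,"ry":0,"rz":0,"hand":0.0}]'>/dev/null; python3 lk.py
python3 -m pendant '[{"dx":-0.0005,"dy":0,"dz":0,"rx":0,"ry":0,"rz":0,"hand":0.0}]'>/dev/null; python3 lk.py
python3 -m pendant '[{"dx":-0.0005,"dy":0,"dz":0,"rx":0,"ry":0,"rz":0,"hand":0.0}]'>/dev/null; python3 lk.py
```

```text
t 16.3667 yaw -161.89163797407386 to go tool [0.0384 0.0008 0.001 ] jigpos [-0.1216  0.0002  0.013 ] Fjig [-2.1  2.3  1.8]
t 16.45 yaw -161.88942651916608 to go tool [0.0389 0.0008 0.001 ] jigpos [-0.1211  0.0002  0.013 ] Fjig [-1.9  0.7  2.4]
t 16.5333 yaw -161.8779380102631 to go tool [0.0392 0.0008 0.001 ] jigpos [-0.1208  0.0002  0.013 ] Fjig [-4.4  0.2  2.1]
t 16.6167 yaw -161.85995496693687 to go tool [0.0392 0.0008 0.0011] jigpos [-0.1208  0.0002  0.013 ] Fjig [-6.2 -0.   3.2]
```

```bash

python3 -m pendant '[{"dx":-0.0005,"dy":0,"dz":0,"rx":0,"ry":0,"rz":0,"hand":0.0},{"dx":0,"dy":0,"dz":0,"rx":0,"ry":0,"rz":0,"hand":0.0}]'>/dev/null; python3 lk.py
python3 -m pendant '[{"dx":-0.0005,"dy":0,"dz":0,"rx":0,"ry":0,"rz":0,"hand":0.0},{"dx":0,"dy":0,"dz":0,"rx":0,"ry":0,"rz":0,"hand":0.0}]'>/dev/null; python3 lk.py
```

```text
t 16.7833 yaw -161.84394938218892 to go tool [0.0392 0.0009 0.0011] jigpos [-0.1208  0.0002  0.013 ] Fjig [-6.7  0.1  2.9]
t 16.95 yaw -161.8276233842124 to go tool [0.0391 0.0008 0.0012] jigpos [-0.1209  0.0002  0.013 ] Fjig [-7.5 -0.1  4.1]
```

Hard stop at the predicted home position. Backing away and checking.

```bash

python3 -m pendant '[{"dx":0.004,"dy":0,"dz":0,"rx":0,"ry":0,"rz":0,"hand":0.0},{"dx":0.015,"dy":0,"dz":0,"rx":0,"ry":0,"rz":0,"hand":0.0},{"dx":0.02,"dy":0,"dz":0,"rx":0,"ry":0,"rz":0,"hand":0.0},{"dx":0.01,"dy":0,"dz":-0.03,"rx":0,"ry":0,"rz":0,"hand":0.0},{"dx":0.01,"dy":0,"dz":-0.04,"rx":0,"ry":0,"rz":0,"hand":0.0},{"dx":0.01,"dy":0,"dz":-0.04,"rx":0,"ry":0,"rz":0,"hand":0.0},{"dx":0,"dy":0,"dz":0,"rx":0,"ry":0,"rz":0,"hand":0.0},{"dx":0,"dy":0,"dz":0,"rx":0,"ry":0,"rz":0,"hand":0.0},{"dx":0,"dy":0,"dz":0,"rx":0,"ry":0,"rz":0,"hand":0.0}]'; python3 - <<'E'
from h import *
d=manip.get_image("scene");u,v=270,200
c=cv2.resize(d["frame"][v-40:v+50,u-45:u+55,::-1],None,fx=6,fy=6,interpolation=cv2.INTER_CUBIC)
cv2.imwrite("pics/c7.png",(255*(c/255.)**.5).astype(np.uint8))
C=np.array([.5906,-.1275]);J=R.from_euler('z',np.radians(18.1)).as_matrix()
for x in(-.126,-.105,-.113):print(x,(pix(d,J@[x,0,0]+[*C,.068])[0]-[225,160]+.5)*6)
E
```

```text
clock: 17.7
position: [0.4126, -0.186, 0.1232]
ee_rot: [0.001, -0.157, 0.988, -0.0]
contact_force: [-1.1, 0.1, -0.1]
width: 0.0001
gripper_force: 0.0
-0.126 [227.52339107 155.84923024]
-0.105 [245.63986605 183.39603384]
-0.113 [238.70875569 172.85701143]
```

View pics/c7.png

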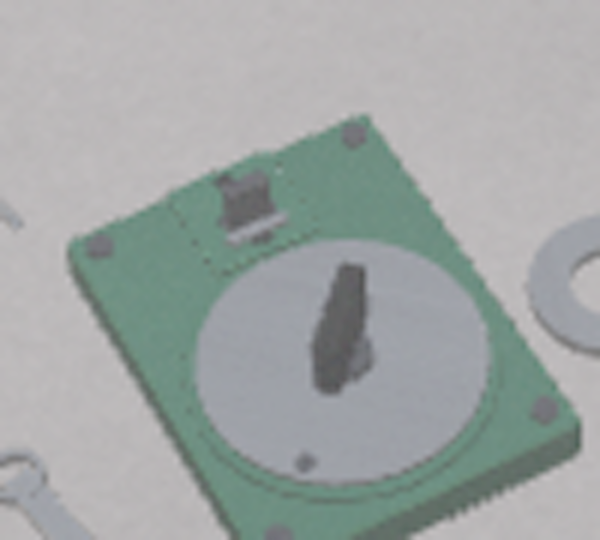

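The tab top is now at crop (246,183), exactly the home position. The mark is unchanged at (306,462), the arm is clear and nothing else has moved.

```bash
python3 -c "
from rig import manip
print(manip.sign_off())"
```

```text
the job is handed in; nothing more can be done
None
```

The dial was turned back to its end stop and then clockwise three clicks by feel, the lock slide was pushed home against its hard stop, and the job was handed in at about 18 s with the arm clear; the judge's verdict was not shown.

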